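# Mount the loaded tube carousel on the tilted rotary mixer and lock it

## Robot

A 6-joint arm with a two-finger parallel gripper is mounted at the origin on a cart in front of the work surface, level with it; the furniture and walls round the work are solid. World frame = base frame: x ahead of the robot, y to its left, z up, the work surface at z = 0. Lengths are in m, angles in degrees, forces in N, time in s.
With the tool pointing down it reaches from about 0.35 to 0.925 m from the base axis. Payload 6.4 kg.
Tool frame: the origin (TCP) lies midway between the tips of the shut fingers; the grasp point (between the pads) lies 19 mm behind it; z points along the fingers, y is the line along which they close (so a half turn about z gives the same grasp; the last joint's range is limited). The gripper opens to 94 mm and grips with 3 to 60 N. Pads are 16 mm wide; open, the fingers measure 119 mm over their backs; the gripper's body (75 mm by 177 mm) begins 78 mm behind the grasp point.
Start: joints at [61.988, 14.043, 89.255, -0, 76.702, -9.975], TCP at [0.201, 0.618, 0.171] pointing down, gripper open.
Joint ranges: [-179.41, 179.41], [-58.25, 129.5], [7.25, 145.43], [-54.29, 234.29], [11.92, 165.04], [-157.13, 157.13]. Speed limits (degrees/s): [147.25, 147.25, 180, 180, 180, 180].

## Interface

Orientations are given as a 3x3 rotation matrix whose columns are the frame's x, y, z axes.
In Python, from cell import env gives the robot as it stands.
- The arm moves only by the tool send_rows, never from a script. Its argument "moves" is a list of rows, each a list of 3 entries, a list of its own where there are three numbers: the shift along the tool's x, y, z in m, then the turn, a rotation vector about the tool's x, y, z in rad, then the finger opening in m, from 0 to 0.094. In form: [[[dx, dy, dz], [wx, wy, wz], jaw], ...]. A call has 1 to 10 rows; each row shifts and turns the commanded pose from where the row before left it, along the tool's axes as they then stand; what a row does not reach is not made up. A row lasts 1/8 s, in which the tool goes at most 62.5 mm and 10.7 degrees, less where a joint would pass 70% of its speed; a pose out of reach is approached as far as the arm can. A call with a gripper value outside its range is refused whole. The fingers move at their own pace and stop on an object; the grip force is fixed at half the most. Time passes only in rows, so rows that do not move let the fingers close. It gives the time, the measured TCP pose, the force, the opening and the grip force at its end, in the units of the state.
- env.state(): the state, without advancing time (a new reading comes with each control period).
- env.read_camera(name): name is "side" or "top" or "wrist"; returns (picture, depth): 420x560x3 uint8, red, green, blue; 420x560 float32, m along the optical axis (not along the pixel's ray), 0 where there is no reading.
- env.camera_params(name): a dict with "camera_matrix" (3x3 intrinsics, pixels), "origin" and "attitude" of the camera in the world. Camera axes: x right, y down, z forward; pixel columns grow to the right and rows downward; lengths in m; the calibration is good to about 2 mm. A picture is of the moment at which its call begins: read the wrist's pose just before it. camera_params takes no time and is no camera call; for the wrist camera it gives the pose at the moment of the call.
- env.sign_off(): hands the job in; it is judged then, once.
The state is a dict: "clock": time; "joint_pos": joint angles; "qd": joint speeds; "joint_efforts": joint torques, N m; "tool_pos": TCP position; "tool_rot": TCP orientation; "wrist_force": force on the tool from outside, world axes, zero at the start; "wrist_torque": the same for the moment, N m; "finger_gap": finger opening in m; "grasp_force": force on a finger pad.
Only numpy, scipy, OpenCV 4.12 (cv2) and the standard library are available. Lean on these libraries where they do the work, as an engineer would, in place of code of your own. Each camera call takes 0.05 s, during which the arm holds its last target. There are 200 camera calls.

## Task

The carousel with the sample tubes is ready for mixing: lift it by its black fin handle, fit it over the three studs of the tilted rotary mixer until it sits fully home, flush on the drive plate, and then turn the fin clockwise as far as it goes so that the carousel is locked on. Leave it there, and do not shove or knock over the timer, amber bottle, petri dish and tape roll that stand around the work.

Things in the scene. Friction and masses are not known exactly. Their poses are not given: they have to be found in the camera images.
- mixer: rotary tube mixer, fixed to the worktop: white housing 200 x 160 mm, 50 mm high, a grey motor in a yoke on it, carrying the drive plate tilted 32 degrees from level. Origin: on the worktop; the housing reaches from 110 mm in front of it to 90 mm behind. -x points to its front (sloping control panel, towards the robot), z up.
- hub_seat (a point): centre of the face of the mixer's round aluminium drive plate (104 mm diameter), where the carousel must sit; 165 mm above the worktop, 20 mm in front of the mixer's origin. z = drive axis, out of the face, 32 degrees from vertical, leaning to the mixer's front; x points to one of the three studs. A stiff motor holds the plate (1.5 N m to turn it), at a different turn each time.
- stud_tip (a point): tip of the stud on hub_seat's x axis. Three equal steel studs stand square on the drive plate, 120 degrees apart, on a circle of 36 mm radius: 8 mm in diameter, 30 mm long, the last 9 mm tapering to 3 mm. x, y, z as hub_seat.
- spindle_tip (a point): tip of the spindle in the middle of the drive plate: 14 mm in diameter, 23.5 mm long, with three bayonet lugs in line with the studs, reaching to 16 mm radius, 18.5 to 23 mm above the face. It passes into the opening under the carousel's collar. x, y, z as hub_seat.
- carousel_center (a point): tube carousel, 0.3 kg: white disc, 160 mm diameter, 10 mm thick, nine capped tubes like spokes on it (to 84 mm radius, 28 mm above the underside), black fin handle in the middle, 76 mm high in all; lies flat, fin up. Point on its axis 38 mm above the underside, so 38 mm out from hub_seat when home. z = axis, up through the fin; x points to one of the three holes.
- carousel_hole (a point): middle of the hole on carousel_center's x axis, at the underside of the disc. Three equal through holes, 10.5 mm diameter, 120 degrees apart on a circle of 36 mm radius; any hole may go on any stud. In the middle of the disc is a 37 mm opening. x, y, z as carousel_center.
- fin_grip (a point): point to grip on the black fin, on the carousel's axis, 57 mm above its underside, 19 mm below the fin's top. Fin: upright plate 56 mm long (this x axis), 16 mm thick (y), 34 to 76 mm above the underside, on a collar of 55 mm diameter. It turns about the axis as the handle of the lock. A small nose on the collar at the fin's +x end points to the hole on carousel_center's x axis when unlocked.
- lock_knob (a joint): turn of the fin in the carousel, rad: 0 = unlocked (as at the start; only so does the carousel pass over the lugs), grows clockwise seen from above the fin, 1.047 (60 degrees) = stop, locked. Friction of 0.12 N m holds it. Its teeth turn in under the lugs only when the carousel is home.
- timer: white bench timer 40 x 68 x 62 mm, bystander; origin under its middle
- reagent_amber: amber reagent bottle, 56 mm diameter, 112 mm high, bystander; origin under its middle
- petri_1: covered petri dish, 61 mm diameter, 15 mm high, bystander; origin under its middle
- tape_roll: roll of label tape, 72 mm diameter, 18 mm high, bystander; origin under its middle

How it is judged:
By the outcome, as a careful person would: the job done as asked, in the order asked, and still so for the second after the job is handed in, with the robot touching nothing.
It also fails if it takes over 48 s, if anything falls off the work surface, if the arm or the gripper's body presses on something with over 40 N, if the wrist force passes 120 N, or if a joint passes its speed limit or range.

## Working session

There is one attempt and no reset: what is moved stays moved. The work goes in short steps, Python scripts to look and compute and a tool call to move; the robot and the scene stay as the last step left them, time stands still between calls to the robot, and variables do not carry over. Pictures are saved under pics/ and viewed, at most 10 in all, crops included, and the job is handed in when it is done.

Besides the shell and the picture viewer there is one more tool, called after "Call:" by a JSON object that holds its "name" and its "arguments", one argument or row to a line. send_rows: Moves the arm, as the interface text tells. Its arguments: {"type":"object","properties":{"moves":{"type":"array"}},"required":["moves"]}

```bash
mkdir -p pics; ls; cat > h.py <<'E'
import numpy as np, cv2
from cell import env
def snap(n,f=None):
    p=env.camera_params(n); im,d=env.read_camera(n)
    if f: cv2.imwrite('pics/'+f,im[:,:,::-1])
    return im,d,np.array(p['camera_matrix']),np.array(p['origin']),np.array(p['attitude'])
def cloud(d,K,o,R):
    v,u=np.mgrid[:d.shape[0],:d.shape[1]]
    c=np.stack([(u-K[0,2])/K[0,0]*d,(v-K[1,2])/K[1,1]*d,d],-1)
    return c@R.T+o
E
python3 - <<'E'
from h import *
a=snap('top','top0.png');b=snap('side','side0.png')
for n,x in(('top',a),('side',b)):
    print(n,x[3],x[4].round(3).tolist(),x[2].round(1).tolist()); np.savez(n+'0.npz',im=x[0],d=x[1],K=x[2],o=x[3],R=x[4])
print(env.state())
im=np.hstack([a[0],b[0]])[:,:,::-1]
cv2.imwrite('pics/both.png',cv2.resize(im,(800,300)))
E
```

```text
pics
top [0.33854499 0.35478021 0.97944352] [[-0.029, -0.986, 0.164], [-0.999, 0.024, -0.029], [0.025, -0.165, -0.986]] [[394.6, 0.0, 278.1], [0.0, 394.6, 208.5], [0.0, 0.0, 1.0]]
side [ 0.27606799 -0.33873959  0.60656724] [[0.957, -0.145, 0.251], [-0.29, -0.547, 0.785], [0.023, -0.824, -0.565]] [[393.6, 0.0, 277.0], [0.0, 393.6, 208.9], [0.0, 0.0, 1.0]]
{'clock': 0.1, 'joint_pos': array([ 6.19875032e+01,  1.40794231e+01,  8.93153317e+01, -1.51623129e-04,
        7.67024151e+01, -9.97486238e+00]), 'qd': array([ 0.04925069, -0.10462811, -0.14779547,  0.09426789, -0.11726676,
       -0.0420292 ]), 'joint_efforts': array([ 1.54703030e-04, -4.16914308e+01, -3.15526342e+01,  6.86394051e-02,
        3.09421832e-02, -4.59509840e-05]), 'tool_pos': array([0.20098096, 0.61753548, 0.17038771]), 'tool_rot': array([[-9.50853409e-01,  3.09640379e-01, -7.94245708e-04],
       [ 3.09641261e-01,  9.50852272e-01, -1.49845669e-03],
       [ 2.91227636e-04, -1.67074390e-03, -9.99998562e-01]]), 'wrist_force': array([-0.58535881, -0.26285246, -0.49489524]), 'wrist_torque': array([-0.00252054,  0.00996528, -0.00309245]), 'grasp_force': 0.0, 'finger_gap': 0.09420754696506836}
```

View pics/top0.png

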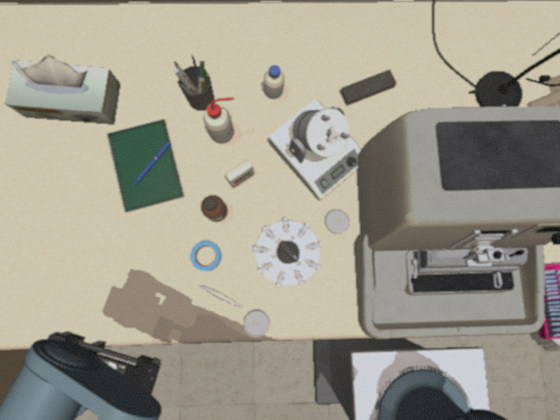

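View pics/side0.png

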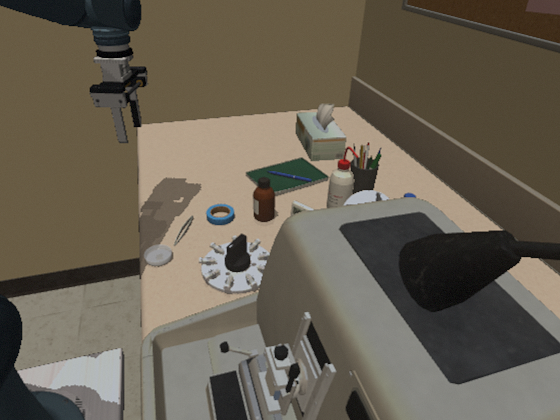

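The top view shows the carousel at about (287,252), with its black fin in the middle. The mixer plate is at about (322,132) and its housing is rotated, with the panel facing the lower right. The bottle is at (213,207), the tape at (206,256), the petri dish at (337,221) and the timer at (240,174). The side view shows the fin at (237,252), and there the big instrument hides the mixer.

```bash
python3 - <<'E'
from h import *
z=np.load('top0.npz');P=cloud(z['d'],z['K'],z['o'],z['R']);im=z['im']
for n,(u,v) in dict(fin=(287,252),mixplate=(322,132),bottle=(213,207),tape=(206,246),petri=(337,221),timer=(240,174),petri2=(256,322),white=(218,125),blue=(274,85),instr=(375,180),instr2=(365,240),tray=(372,310)).items(): print(n,P[v,u].round(3))
# housing top points z~0.05 
m=(abs(P[...,2]-.05)<.006)&(np.mgrid[:420,:560][1]>262)&(np.mgrid[:420,:560][1]<366)&(np.mgrid[:420,:560][0]>95)&(np.mgrid[:420,:560][0]<205)
xy=P[m][:,:2].astype(np.float32);print(len(xy),cv2.minAreaRect(xy),cv2.boxPoints(cv2.minAreaRect(xy)).round(3).tolist())
# plate/upper points
m=(P[...,2]>.11)&(abs(P[...,0]-.54)<.14)&(abs(P[...,1]-.25)<.11);q=P[m];print('upper',len(q),q.mean(0),q.min(0),q.max(0))
# disc and fin of the carousel
s=np.load('side0.npz');S=cloud(s['d'],s['K'],s['o'],s['R'])
for nm,Q in(('top',P),('side',S)):
    r=np.hypot(Q[...,0]-P[252,287,0],Q[...,1]-P[252,287,1])
    for lo,hi in((.006,.014),(.02,.034),(.06,.09)):
        k=Q[(r<.1)&(Q[...,2]>lo)&(Q[...,2]<hi)].astype(np.float32)
        c=cv2.minEnclosingCircle(k[:,:2].copy());print(nm,lo,len(k),c,k.mean(0).round(4), cv2.minAreaRect(k[:,:2].copy()))
for n in('side','wrist'):pass
w=env.camera_params('wrist');st=env.state()
R=np.array(st['tool_rot']);print('wrist cam in tool',R.T@(np.array(w['origin'])-st['tool_pos']),(R.T@np.array(w['attitude'])).round(3).tolist())
E
```

```text
fin [0.388 0.311 0.075]
mixplate [0.637 0.232 0.172]
bottle [0.49  0.473 0.113]
tape [0.412 0.506 0.004]
petri [0.464 0.181 0.016]
timer [0.579 0.417 0.055]
petri2 [0.229 0.386 0.016]
white [0.682 0.462 0.11 ]
blue [0.797 0.329 0.073]
instr [0.532 0.12  0.158]
instr2 [0.409 0.134 0.092]
tray [0.252 0.121 0.065]
2017 ((0.6170082092285156, 0.19982628524303436), (0.27436554431915283, 0.1607755869626999), 38.49569320678711) [[0.46000000834465027, 0.1770000010728836], [0.5600000023841858, 0.052000001072883606], [0.7739999890327454, 0.22200000286102295], [0.6740000247955322, 0.3479999899864197]]
upper 2094 [0.63727959 0.23200227 0.16066096] [0.59142526 0.16791639 0.11049345] [0.67989899 0.2981631  0.21016552]
top 0.006 2241 ((0.39142540097236633, 0.3057672381401062), 0.08011160790920258) [0.3903 0.3063 0.0098] ((0.39127641916275024, 0.3060167133808136), (0.15842820703983307, 0.1583494395017624), 9.156975746154785)
top 0.02 816 ((0.39116722345352173, 0.3059040904045105), 0.08378017693758011) [0.3906 0.3067 0.025 ] ((0.39343321323394775, 0.3057042956352234), (0.16229039430618286, 0.163063719
[... 307 characters left out ...]
582036018372) [0.3815 0.2898 0.0116] ((0.3843241333961487, 0.3071611225605011), (0.1580485850572586, 0.1408151239156723), 66.98792266845703)
side 0.02 776 ((0.3926624059677124, 0.30484917759895325), 0.08454719930887222) [0.385  0.2953 0.0256] ((0.38324272632598877, 0.3073917031288147), (0.16398705542087555, 0.1436934769153595), 60.43962860107422)
side 0.06 242 ((0.39195865392684937, 0.3042372167110443), 0.029297146946191788) [0.391  0.2999 0.0729] ((0.39190995693206787, 0.3042905926704407), (0.05708063393831253, 0.0179399736225605), 42.356666564941406)
wrist cam in tool [ 7.89577904e-02  7.81207771e-05 -2.13970399e-01] [[-0.001, -0.963, -0.268], [1.0, -0.001, -0.001], [0.001, -0.268, 0.963]]
```

Call:
{"name": "send_rows", "arguments": {
  "moves": [
    [[0,0,-0.05],[0,0,0],0.094],
    [[-0.035,-0.0276,-0.0075],[0,0,0],0.094],
    [[-0.035,-0.0276,-0.0075],[0,0,0],0.094],
    [[-0.035,-0.0276,-0.0075],[0,0,0],0.094],
    [[-0.035,-0.0276,-0.0075],[0,0,0],0.094],
    [[-0.035,-0.0276,-0.0075],[0,0,0],0.094],
    [[-0.035,-0.0276,-0.0075],[0,0,0],0.094],
    [[-0.035,-0.0276,-0.0075],[0,0,0],0.094],
    [[-0.035,-0.0276,-0.0075],[0,0,0],0.094],
    [[0,0,0],[0,0,0],0.094]
  ]
}}

```text
clock: 1.35
tool_pos: [0.4004, 0.3197, 0.2816]
tool_rot: [[-0.95, 0.314, 0.001], [0.314, 0.95, 0.0], [-0.001, 0.0, -1.0]]
wrist_force: [-0.5, 1.2, 0.6]
finger_gap: 0.0938
grasp_force: 0.0
```

```bash
python3 - <<'E'
from h import *
st=env.state();print(st['joint_pos'].round(1),st['tool_pos'])
x=snap('wrist','w1.png');np.savez('w1.npz',im=x[0],d=x[1],K=x[2],o=x[3],R=x[4])
print(x[2].round(1).tolist(),x[3])
W=cloud(*x[1:]);z=np.load('top0.npz');P=cloud(z['d'],z['K'],z['o'],z['R'])
for n,Q in(('top',P),('w',W)):
    m=(Q[...,2]>.115)&(Q[...,2]<.23)&(abs(Q[...,0]-.62)<.1)&(abs(Q[...,1]-.23)<.1);q=Q[m]
    print(n,len(q))
    if len(q)<200: continue
    rng=np.random.default_rng(0);best=0
    for i in range(1500):
        t=q[rng.choice(len(q),3,False)];nn=np.cross(t[1]-t[0],t[2]-t[0]);l=np.linalg.norm(nn)
        if l<1e-5: continue
        nn/=l;k=abs((q-t[0])@nn)<.002
        if k.sum()>best:best=k.sum();bk=k
    r=q[bk];c=r.mean(0);nn=np.linalg.svd(r-c)[2][2];nn*=np.sign(nn[2])
    print(best,c,nn,'tilt',np.degrees(np.arccos(nn[2])),'az',np.degrees(np.arctan2(nn[1],nn[0])))
    e=np.cross([0,0,1],nn);e/=np.linalg.norm(e);f=np.cross(nn,e)
    ab=np.c_[(r-c)@e,(r-c)@f].astype(np.float32);cc,rad=cv2.minEnclosingCircle(ab);print(c+cc[0]*e+cc[1]*f,rad)
E
```

```text
[ 25.9  -9.  101.6  -0.   87.3 -45.8] [0.40043927 0.31972923 0.2816217 ]
[[358.0, 0.0, 281.8], [0.0, 358.0, 218.3], [0.0, 0.0, 1.0]] [0.32537912 0.34453535 0.49556298]
top 2264
1228 [0.63906459 0.21854407 0.16636339] [-0.41082422 -0.33210414  0.84907614] tilt 31.888672451223833 az -141.0484447108057
[0.63815721 0.21655888 0.16514788] 0.05213277414441109
w 2866
1899 [0.61846265 0.22037394 0.15798604] [-0.41069565 -0.32914802  0.85028857] tilt 31.756929944442046 az -141.28991016215832
[0.63011325 0.21670056 0.1621914 ] 0.0515892319381237
```

View pics/w1.png

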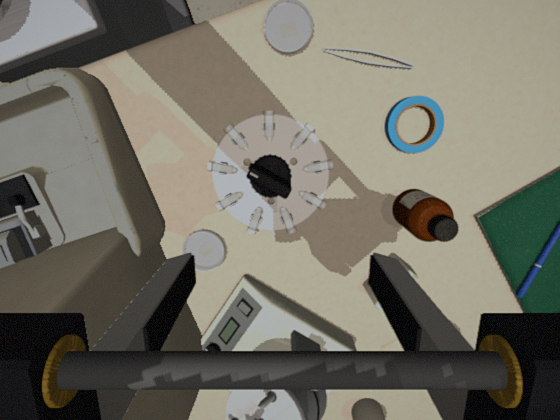

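The wrist view shows the carousel at about (269,177). Three holes show as dark dots near (247,160), (294,161) and (271,201), and the fin runs from upper left to lower right. The mixer is at the bottom, partly hidden by the gripper.

```bash
python3 - <<'E'
from h import *
x=np.load('w1.npz');K,o,R=x['K'],x['o'],x['R'];W=cloud(x['d'],K,o,R)
g=cv2.cvtColor(x['im'],cv2.COLOR_RGB2GRAY).astype(int)
r=np.hypot(W[...,0]-.391,W[...,1]-.305)
k=W[(r<.095)&(W[...,2]>.006)&(W[...,2]<.014)].astype(np.float32)
print('disc',cv2.minEnclosingCircle(k[:,:2].copy()))
k=W[(r<.04)&(W[...,2]>.07)].astype(np.float32);print('fin',k[:,2].mean(),cv2.minAreaRect(k[:,:2].copy()))
def ray(u,v,z):
    d=R@np.array([(u-K[0,2])/K[0,0],(v-K[1,2])/K[1,1],1]);return o+d*(z-o[2])/d[2]
v,u=np.mgrid[:420,:560]
d=np.stack([(u-K[0,2])/K[0,0],(v-K[1,2])/K[1,1],np.ones(u.shape)],-1)@R.T
Q=o+d*((.01-o[2])/d[...,2])[...,None]
rr=np.hypot(Q[...,0]-.3915,Q[...,1]-.3055);ph=np.degrees(np.arctan2(Q[...,1]-.3055,Q[...,0]-.3915))
b=cv2.GaussianBlur(g.astype(np.float32),(0,0),6)
m=((rr>.030)&(rr<.043)&(b-g>15)).astype(np.uint8)
n,l,s,c=cv2.connectedComponentsWithStats(m)
for i in range(1,n):
    if s[i,4]>8:
        q=ray(*c[i],.01);print(c[i].round(1),s[i,4],q.round(4),np.degrees(np.arctan2(q[1]-.3055,q[0]-.3915)).round(1),np.hypot(q[0]-.3915,q[1]-.3055).round(4))
# rays of top pictures too
z=np.load('top0.npz')
a=cv2.resize(x['im'][100:250,195:345],(580,580),interpolation=cv2.INTER_CUBIC)
cv2.imwrite('pics/w1c.png',a[:,:,::-1])
# instrument cloud near mixer
P=cloud(z['d'],z['K'],z['o'],z['R']);m=(P[...,1]<.16)&(P[...,1]>-.1)&(P[...,2]>.12)
for x0 in np.arange(.25,.85,.1):
    q=P[m&(abs(P[...,0]-x0)<.05)]
    if len(q):print(x0.round(2),'ymax',q[:,1].max(),'zmax',q[:,2].max(), [q[q[:,2]>h][:,1].max().round(3) for h in(.2,.25,.3) if (q[:,2]>h).any()])
E
```

```text
disc ((0.39090561866760254, 0.30528172850608826), 0.08030200749635696)
fin 0.40435323 ((0.3846142888069153, 0.3042986989021301), (0.07351969927549362, 0.044912226498126984), 66.20890808105469)
[244.9 162.1] 16 [0.3636 0.2793 0.01  ] -136.7 0.0383
[294.3 160.7] 24 [0.3828 0.3431 0.01  ] 103.0 0.0386
[247.6 175.3] 9 [0.3817 0.2765 0.01  ] -108.7 0.0306
[286.2 192.8] 60 [0.4213 0.3189 0.01  ] 24.2 0.0327
[270.2 202.3] 16 [0.4271 0.2937 0.01  ] -18.3 0.0375
0.35 ymax 0.12692838992502084 zmax 0.2363463435035832 [np.float64(-0.047)]
0.45 ymax 0.1275769986701871 zmax 0.2968123685391585 [np.float64(0.117), np.float64(0.107)]
0.55 ymax 0.1251383912391233 zmax 0.2972014069740989 [np.float64(0.113), np.float64(0.105)]
0.65 ymax 0.1222589487231969 zmax 0.2968745470345313 [np.float64(0.111), np.float64(0.101)]
```

View pics/w1c.png

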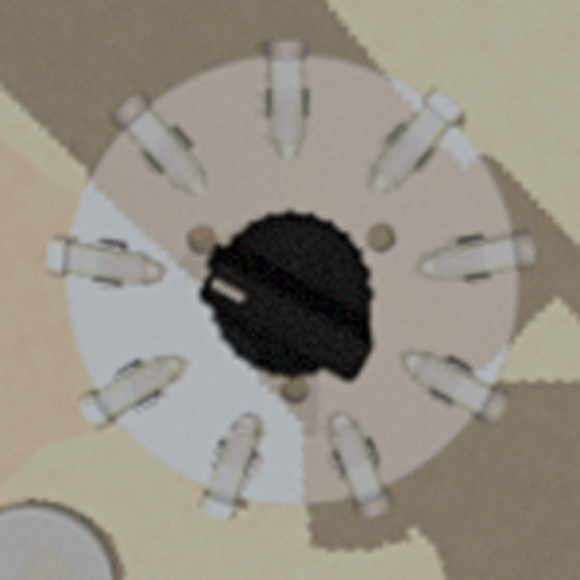

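The crop shows the nose mark at the fin's left end, next to the hole at az ≈ -137°. The fin's +x is therefore at az ≈ -137.5°. The next thing to find is the studs, plus the instrument clearance.

```bash
python3 - <<'E'
from h import *
z=np.load('top0.npz');w=np.load('w1.npz')
n=np.array([-.4108,-.3305,.8496]);n/=np.linalg.norm(n);C=np.array([.6381,.2166,.165])
e=np.cross([0,0,1],n);e/=np.linalg.norm(e);f=np.cross(n,e)
print('e',e,'f',f)
for nm,t in(('top',z),('w',w)):
    P=cloud(t['d'],t['K'],t['o'],t['R']);q=P-C
    h=q@n;a=q@e;b=q@f;r=np.hypot(a,b)
    m=((h>.012)&(h<.034)&(r<.046)).astype(np.uint8)
    N,l,s,c=cv2.connectedComponentsWithStats(m)
    for i in range(1,N):
        if s[i,4]>3:
            k=l==i;print(nm,c[i].round(1),s[i,4],'a,b,h',a[k].mean().round(4),b[k].mean().round(4),h[k].max().round(4),'r',r[k].mean().round(4),'ang',np.degrees(np.arctan2(b[k].mean(),a[k].mean())).round(1))
    q=P[(P[...,1]<.16)&(P[...,1]>0)&(P[...,0]>.5)&(P[...,0]<.72)]
    for zz in np.arange(.09,.31,.02):
        k=q[abs(q[:,2]-zz)<.01]
        if len(k):print(nm,zz.round(2),len(k),k[:,1].max().round(3),np.median(k[:,1]).round(3),k[:,0].min().round(2),k[:,0].max().round(2))
A=cv2.resize(z['im'][85:205,260:380],(600,600),interpolation=cv2.INTER_CUBIC);cv2.imwrite('pics/t0c.png',A[:,:,::-1])
E
```

```text
e [ 0.62684376 -0.77914498  0.        ] f [0.66202545 0.53261784 0.52729549]
top [327.5 117.5] 22 a,b,h 0.0073 0.0362 0.0319 r 0.037 ang 78.6
top [332.8 133.6] 93 a,b,h -0.0011 0.0008 0.026 r 0.0089 ang 141.8
top [347.  135.5] 19 a,b,h 0.0247 -0.0237 0.0295 r 0.0343 ang -43.8
top [322.8 147.4] 20 a,b,h -0.0357 -0.0089 0.0307 r 0.0368 ang -166.0
top 0.09 135 0.127 0.125 0.5 0.63
top 0.11 164 0.126 0.124 0.5 0.63
top 0.13 193 0.125 0.122 0.5 0.63
top 0.15 223 0.123 0.119 0.5 0.64
top 0.17 249 0.12 0.116 0.5 0.63
top 0.19 255 0.117 0.113 0.5 0.63
top 0.21 280 0.113 0.11 0.5 0.63
top 0.23 325 0.111 0.107 0.5 0.63
top 0.25 383 0.108 0.103 0.5 0.63
top 0.27 505 0.103 0.097 0.5 0.64
top 0.29 3702 0.097 0.048 0.5 0.64
w [263.  403.3] 97 a,b,h -0.0368 -0.0103 0.0324 r 0.0383 ang -164.4
w 0.09 204 0.126 0.125 0.53 0.63
w 0.11 255 0.126 0.123 0.53 0.63
w 0.13 319 0.124 0.121 0.53 0.63
w 0.15 424 0.12 0.118 0.56 0.62
w 0.17 468 0.118 0.116 0.54 0.6
w 0.19 412 0.116 0.114 0.54 0.58
w 0.21 118 0.114 0.112 0.54 0.56
```

View pics/t0c.png

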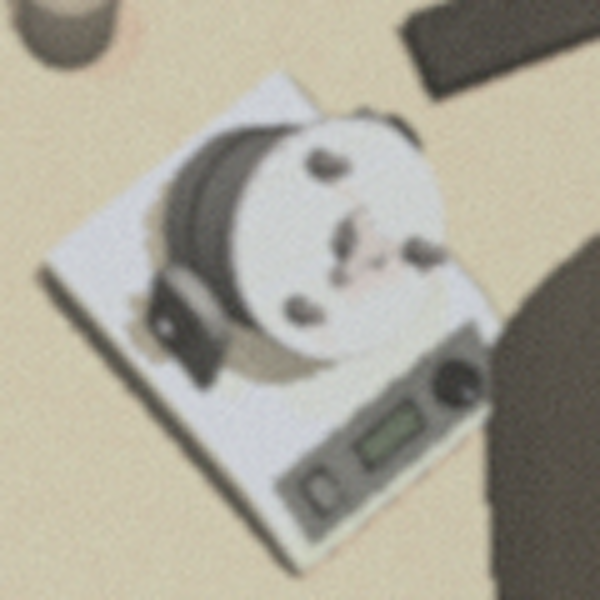

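The plate's three studs are at crop points (325,165), (425,255) and (300,310), with the instrument edge at right close to the mixer. Clearance for the gripper body needs checking, so I'm getting its real extents from depth.

```bash
python3 - <<'E'
from h import *
s=np.load('side0.npz');S=cloud(s['d'],s['K'],s['o'],s['R']);z=np.load('top0.npz');T=cloud(z['d'],z['K'],z['o'],z['R'])
R=np.array([[-.950853,.30964,-.0008],[.30964,.95085,-.0015],[.0003,-.0017,-1]]);p=np.array([.20098,.61754,.17039])
Rw=np.array([[-.95,.314,.001],[.314,.95,0],[-.001,0,-1]]);pw=np.array([.4004,.3197,.2816])
w=np.load('w1.npz');W=cloud(w['d'],w['K'],w['o'],w['R'])
for nm,Q,RR,pp in(('side',S,R,p),('top',T,R,p),('wrist',W,Rw,pw)):
    q=((Q-pp)@RR).reshape(-1,3);q=q[(abs(q[:,0])<.16)&(abs(q[:,1])<.16)&(q[:,2]<.01)&(q[:,2]>-.34)]
    for a in np.arange(-.32,.01,.03):
        k=q[(q[:,2]>=a)&(q[:,2]<a+.03)]
        if len(k)>8:print(nm,a.round(2),len(k),np.percentile(k,[1,99],axis=0)[:,:2].round(3).tolist())
E
```

```text
side -0.32 1049 [[-0.068, -0.158], [0.032, 0.023]]
side -0.29 600 [[-0.061, -0.065], [0.05, 0.012]]
side -0.26 549 [[-0.038, -0.039], [0.03, 0.009]]
side -0.23 500 [[-0.038, -0.043], [0.03, 0.007]]
side -0.2 778 [[-0.035, -0.089], [0.029, 0.082]]
side -0.17 770 [[-0.035, -0.089], [0.032, 0.08]]
side -0.14 252 [[-0.035, -0.083], [0.029, 0.073]]
side -0.11 238 [[-0.011, -0.061], [0.008, 0.057]]
side -0.08 230 [[-0.011, -0.061], [0.009, 0.057]]
side -0.05 83 [[-0.011, -0.06], [0.009, 0.054]]
top -0.32 1073 [[-0.067, -0.127], [0.006, 0.029]]
top -0.29 160 [[-0.057, -0.071], [0.025, -0.004]]
top -0.23 97 [[-0.035, -0.04], [0.033, -0.007]]
top -0.2 877 [[-0.034, -0.088], [0.003, 0.085]]
top -0.17 742 [[-0.034, -0.088], [-0.003, 0.083]]
top -0.14 38 [[-0.034, -0.08], [-0.016, 0.078]]
top -0.11 13 [[-0.008, 0.047], [-0.0, 0.049]]
top -0.08 47 [[-0.01, -0.054], [0.007, 0.059]]
top -0.05 34 [[-0.01, -0.055], [0.001, 0.056]]
wrist -0.23 946 [[0.079, 0.0], [0.079, 0.0]]
wrist -0.17 31733 [[0.011, -0.059], [0.035, 0.058]]
wrist -0.14 5358 [[-0.008, -0.065], [0.034, 0.064]]
wrist -0.11 4979 [[-0.007, -0.059], [0.011, 0.058]]
wrist -0.08 2931 [[-0.007, -0.059], [0.011, 0.058]]
wrist -0.05 903 [[-0.007, -0.058], [0.011, 0.058]]
```

```bash
cat > clr.py <<'E'
from h import *
from scipy.spatial.transform import Rotation as Ro
n=np.array([-.4108,-.3305,.8496]);n/=np.linalg.norm(n);C=np.array([.6381,.2166,.165])
e=np.cross([0,0,1],n);e/=np.linalg.norm(e);f=np.cross(n,e)
ZF=[0,.13,.17,.21,.25,.27,.29,.297];YF=[.127,.125,.12,.114,.108,.103,.097,.08]
def pose(ang,lean,h,d,c0=C):   # tool x at plate angle ang (deg); lean about tool y; h grasp height over underside; d out of home
    x=np.cos(np.radians(ang))*e+np.sin(np.radians(ang))*f;z=-n;y=np.cross(z,x)
    R=np.c_[x,y,z]@Ro.from_euler('y',lean,degrees=True).as_matrix()
    g=c0+n*(h+d);return R,g+R[:,2]*.019
def boxpts(x,y,z0,z1):
    g=np.meshgrid(np.linspace(-x,x,7),np.linspace(-y,y,13),np.linspace(z0,z1,7));return np.stack(g,-1).reshape(-1,3)
B=np.r_[boxpts(.0375,.0885,-.205,-.097),boxpts(.04,.045,-.26,-.2),boxpts(.06,.07,-.36,-.26)]
def clear(R,p):
    q=B@R.T+p;z=q[:,2]
    dy=q[:,1]-np.interp(z,ZF,YF)
    return np.where((q[:,0]<.66),np.maximum(dy,z-.297),1).min()
E
python3 - <<'E'
from clr import *
for s in(76,-44,-164,-104,136,16):
    for lean in(-45,-30,-15,0,15,30,45):
        print(s,lean,[f'{1000*clear(*pose(s,lean,.06,.034)):.0f}']+[f'{1000*clear(*pose(s-l,lean,.06,0)):.0f}' for l in(0,15,30,45,60)])
E
```

```text
76 -45 ['18', '3', '-12', '-23', '-41', '-61']
76 -30 ['13', '-8', '-17', '-23', '-39', '-47']
76 -15 ['1', '-18', '-22', '-23', '-34', '-40']
76 0 ['-16', '-29', '-28', '-22', '-29', '-28']
76 15 ['-37', '-41', '-36', '-22', '-21', '-14']
76 30 ['-49', '-56', '-47', '-22', '-13', '-1']
76 45 ['-65', '-90', '-65', '-21', '-5', '13']
-44 -45 ['-61', '-83', '-87', '-86', '-84', '-90']
-44 -30 ['-31', '-48', '-36', '-47', '-57', '-56']
-44 -15 ['-3', '-13', '-14', '-29', '-39', '-41']
-44 0 ['31', '31', '7', '-11', '-22', '-29']
-44 15 ['49', '54', '38', '14', '-8', '-18']
-44 30 ['69', '78', '59', '40', '15', '-8']
-44 45 ['91', '102', '85', '66', '37', '3']
-164 -45 ['7', '13', '34', '57', '81', '102']
-164 -30 ['-6', '-1', '16', '36', '59', '78']
-164 -15 ['-18', '-14', '-1', '16', '37', '54']
-164 0 ['-25', '-28', '-22', '-10', '9', '31']
-164 15 ['-33', '-40', '-42', '-35', '-26', '-13']
-164 30 ['-45', '-47', '-57', '-58', '-55', '-48']
-164 45 ['-48', '-61', '-70', '-76', '-81', '-83']
-104 -45 ['-65', '-90', '-65', '-21', '-5', '13']
-104 -30 ['-49', '-56', '-47', '-22', '-13', 
[... 209 characters left out ...]
4 45 ['18', '3', '-12', '-23', '-41', '-61']
136 -45 ['91', '102', '85', '66', '37', '3']
136 -30 ['69', '78', '59', '40', '15', '-8']
136 -15 ['49', '54', '38', '14', '-8', '-18']
136 0 ['31', '31', '7', '-11', '-22', '-29']
136 15 ['-3', '-13', '-14', '-29', '-39', '-41']
136 30 ['-31', '-48', '-36', '-47', '-57', '-56']
136 45 ['-61', '-83', '-87', '-86', '-84', '-90']
16 -45 ['-48', '-61', '-70', '-76', '-81', '-83']
16 -30 ['-45', '-47', '-57', '-58', '-55', '-48']
16 -15 ['-33', '-40', '-42', '-35', '-26', '-13']
16 0 ['-25', '-28', '-22', '-10', '9', '31']
16 15 ['-18', '-14', '-1', '16', '37', '54']
16 30 ['-6', '-1', '16', '36', '59', '78']
16 45 ['7', '13', '34', '57', '81', '102']
```

```bash
cat >> clr.py <<'E'
def plan(R1,p1,N,jaw,R0=None,p0=None):
    st=env.state();R0=np.array(st['tool_rot']) if R0 is None else R0;p0=np.array(st['tool_pos']) if p0 is None else p0
    w=Ro.from_matrix(R0.T@R1).as_rotvec();Rc,pc=R0.copy(),p0.copy();rows=[]
    for i in range(N):
        d=Rc.T@(p0+(p1-p0)*(i+1)/N-pc);d=d.round(4);r=(w/N).round(4)
        rows.append([d.tolist(),r.tolist(),jaw]);pc=pc+Rc@d;Rc=Rc@Ro.from_rotvec(r).as_matrix()
    print('turn/row',np.degrees(np.linalg.norm(w))/N,'mm/row',1000*np.linalg.norm(p1-p0)/N)
    import json
    for k in range(0,N,10):print(json.dumps(rows[k:k+10]))
    return Rc,pc
def down(az,lean,c,h):
    a=np.radians(az);x=np.array([np.cos(a),np.sin(a),0]);z=np.array([0,0,-1.]);R=np.c_[x,np.cross(z,x),z]@Ro.from_euler('y',lean,degrees=True).as_matrix()
    return R,np.array([c[0],c[1],h])+R[:,2]*.019
E
python3 - <<'E'
from clr import *
R,p=down(42.4,-20,(.3913,.3055),.06);print(R.round(3),p)
a,b=plan(R,p+[0,0,.08],14,.094)
plan(R,p,3,.094,a,b)
E
```

```text
[[ 0.694  0.674 -0.253]
 [ 0.634 -0.738 -0.231]
 [-0.342  0.    -0.94 ]] [0.38650123 0.30111813 0.04214584]
turn/row 8.602985107806798 mm/row 11.485373205682409
[[[0.0004, -0.0016, 0.0114], [0.0259, -0.0152, 0.1471], 0.094], [[0.0004, -0.0014, 0.0114], [0.0259, -0.0152, 0.1471], 0.094], [[0.0004, -0.0012, 0.0114], [0.0259, -0.0152, 0.1471], 0.094], [[0.0004, -0.0009, 0.0114], [0.0259, -0.0152, 0.1471], 0.094], [[0.0005, -0.0007, 0.0115], [0.0259, -0.0152, 0.1471], 0.094], [[0.0005, -0.0004, 0.0114], [0.0259, -0.0152, 0.1471], 0.094], [[0.0007, -0.0003, 0.0115], [0.0259, -0.0152, 0.1471], 0.094], [[0.0008, -0.0, 0.0115], [0.0259, -0.0152, 0.1471], 0.094], [[0.001, 0.0001, 0.0114], [0.0259, -0.0152, 0.1471], 0.094], [[0.0012, 0.0002, 0.0114], [0.0259, -0.0152, 0.1471], 0.094]]
[[[0.0014, 0.0003, 0.0114], [0.0259, -0.0152, 0.1471], 0.094], [[0.0017, 0.0005, 0.0114], [0.0259, -0.0152, 0.1471], 0.094], [[0.0019, 0.0004, 0.0113], [0.0259, -0.0152, 0.1471], 0.094], [[0.0021, 0.0005, 0.0113], [0.0259, -0.0152, 0.1471], 0.094]]
turn/row 0.008098377480577994 mm/row 26.65429556297477
[[[0.0091, -0.0, 0.025], [0.0001, -0.0, 0.0001], 0.094], [[0.0091, -0.0, 0.0251], [0.0001, -0.0, 0.0001], 0.094], [[0.0091, -0.0001, 0.025], [0.0001, -0.0, 0.0001], 0.094]]
```

Call:
{"name": "send_rows", "arguments": {
  "moves": [
    [[0.0004,-0.0016,0.0114],[0.0259,-0.0152,0.1471],0.094],
    [[0.0004,-0.0014,0.0114],[0.0259,-0.0152,0.1471],0.094],
    [[0.0004,-0.0012,0.0114],[0.0259,-0.0152,0.1471],0.094],
    [[0.0004,-0.0009,0.0114],[0.0259,-0.0152,0.1471],0.094],
    [[0.0005,-0.0007,0.0115],[0.0259,-0.0152,0.1471],0.094],
    [[0.0005,-0.0004,0.0114],[0.0259,-0.0152,0.1471],0.094],
    [[0.0007,-0.0003,0.0115],[0.0259,-0.0152,0.1471],0.094],
    [[0.0008,0,0.0115],[0.0259,-0.0152,0.1471],0.094],
    [[0.001,0.0001,0.0114],[0.0259,-0.0152,0.1471],0.094],
    [[0.0012,0.0002,0.0114],[0.0259,-0.0152,0.1471],0.094]
  ]
}}

```text
clock: 2.65
tool_pos: [0.3886, 0.3084, 0.1667]
tool_rot: [[0.208, 0.969, -0.137], [0.943, -0.235, -0.235], [-0.26, -0.08, -0.962]]
wrist_force: [-0.5, -0.8, 1.3]
finger_gap: 0.0939
grasp_force: 0.0
```

Call:
{"name": "send_rows", "arguments": {
  "moves": [
    [[0.0014,0.0003,0.0114],[0.0259,-0.0152,0.1471],0.094],
    [[0.0017,0.0005,0.0114],[0.0259,-0.0152,0.1471],0.094],
    [[0.0019,0.0004,0.0113],[0.0259,-0.0152,0.1471],0.094],
    [[0.0021,0.0005,0.0113],[0.0259,-0.0152,0.1471],0.094],
    [[0,0,0],[0,0,0],0.094]
  ]
}}

```text
clock: 3.28
tool_pos: [0.3849, 0.302, 0.1208]
tool_rot: [[0.69, 0.678, -0.254], [0.637, -0.735, -0.233], [-0.345, -0.001, -0.939]]
wrist_force: [-0.1, -0.6, -0.9]
finger_gap: 0.094
grasp_force: 0.0
```

```bash
python3 - <<'E'
from clr import *
st=env.state();print(st['joint_pos'].round(1))
x=snap('wrist','w2.png');np.savez('w2.npz',im=x[0],d=x[1],K=x[2],o=x[3],R=x[4]);W=cloud(*x[1:])
m=(np.hypot(W[...,0]-.3913,W[...,1]-.3055)<.033)&(W[...,2]>.071)&(W[...,2]<.08);k=W[m].astype(np.float32)
print(len(k),k.mean(0),cv2.minAreaRect(k[:,:2].copy()))
R,p=down(42.4,-20,(.3913,.3055),.06);plan(R,p,3,.094)
E
```

```text
[ 28.1  11.2 100.3  -5.   88.1  76.4]
1479 [0.39307588 0.3088965  0.07630116] ((0.391010046005249, 0.30678221583366394), (0.05607278645038605, 0.01596761867403984), 42.0894889831543)
turn/row 0.12376254973849264 mm/row 26.49246019033094
[[[0.0091, 0.0005, 0.0249], [0.0006, 0.0004, 0.002], 0.094], [[0.0092, 0.0006, 0.0248], [0.0006, 0.0004, 0.002], 0.094], [[0.0091, 0.0005, 0.0249], [0.0006, 0.0004, 0.002], 0.094]]
```

View pics/w2.png

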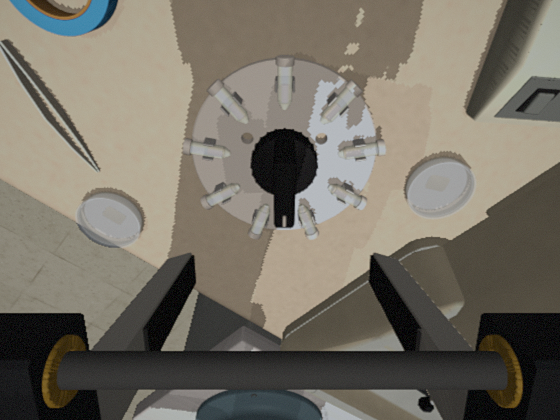

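The fin is vertical in the image at (284,200), midway between the fingers, with its height confirmed at 76 mm. I'll descend and grip.

Call:
{"name": "send_rows", "arguments": {
  "moves": [
    [[0.0091,0.0003,0.0249],[0.0006,0.0004,0.001],0.094],
    [[0.0092,0.0003,0.0248],[0.0006,0.0004,0.001],0.094],
    [[0.0091,0.0002,0.0249],[0.0006,0.0004,0.001],0.094],
    [[0,0,0],[0,0,0],0.06],
    [[0,0,0],[0,0,0],0.03],
    [[0,0,0],[0,0,0],0.01],
    [[0,0,0],[0,0,0],0.0],
    [[0,0,0],[0,0,0],0.0],
    [[0,0,0],[0,0,0],0.0],
    [[0,0,0],[0,0,0],0.0]
  ]
}}

```text
clock: 4.58
tool_pos: [0.387, 0.3012, 0.0428]
tool_rot: [[0.695, 0.674, -0.252], [0.633, -0.739, -0.23], [-0.341, -0.0, -0.94]]
wrist_force: [-0.1, -0.0, -0.3]
finger_gap: 0.0274
grasp_force: 0.0
```

Call:
{"name": "send_rows", "arguments": {
  "moves": [
    [[0,0,0],[0,0,0],0.0],
    [[0,0,0],[0,0,0],0.0],
    [[0,0,0],[0,0,0],0.0],
    [[0,0,0],[0,0,0],0.0]
  ]
}}

```text
clock: 5.08
tool_pos: [0.387, 0.3013, 0.0427]
tool_rot: [[0.695, 0.674, -0.252], [0.633, -0.739, -0.23], [-0.341, -0.0, -0.94]]
wrist_force: [-1.2, 0.6, 0.4]
finger_gap: 0.0146
grasp_force: 30.0
```

```bash
python3 - <<'E'
from clr import *
st=env.state();R=np.array(st['tool_rot']);p=np.array(st['tool_pos'])
g=p-R[:,2]*.019;print('grasp',g)
# carousel pose rel to tool: fin direction = -tool x in horizontal
print('tool y az',np.degrees(np.arctan2(R[1,1],R[0,1])), 'force',st['grasp_force'],st['finger_gap'],st['wrist_force'])
E
```

```text
grasp [0.39175981 0.30567131 0.06060445]
tool y az -47.64508577919222 force 30.000015199184418 0.01458096755715813 [-1.15187025  0.6441116   0.36111001]
```

```bash
python3 - <<'E'
from clr import *
st=env.state();R0=np.array(st['tool_rot']);p0=np.array(st['tool_pos'])
a,b=plan(R0,p0+[0,0,.2],5,0.)
R,p=pose(136,-20,.0606,.05);p=p+[0,.03,0];print(R.round(3),p)
a,b=plan(R,p+n*.05+[-.05,.04,.0],10,0.,a,b)
plan(R,p,4,0.,a,b)
E
```

```text
turn/row 0.0 mm/row 40.0
[[[-0.0136, -0.0, -0.0376], [0.0, 0.0, 0.0], 0.0], [[-0.0137, -0.0, -0.0376], [0.0, 0.0, 0.0], 0.0], [[-0.0136, -0.0, -0.0376], [0.0, 0.0, 0.0], 0.0], [[-0.0136, -0.0, -0.0376], [0.0, 0.0, 0.0], 0.0], [[-0.0137, -0.0, -0.0376], [0.0, 0.0, 0.0], 0.0]]
[[ 0.149  0.912  0.383]
 [ 0.987 -0.158 -0.008]
 [ 0.054  0.379 -0.924]] [0.59993806 0.20989807 0.24142417]
turn/row 5.258157265966764 mm/row 16.306934045702125
[[[0.0042, 0.0146, -0.0059], [-0.047, 0.0515, -0.0597], 0.0], [[0.0036, 0.0151, -0.005], [-0.047, 0.0515, -0.0597], 0.0], [[0.0029, 0.0155, -0.0041], [-0.047, 0.0515, -0.0597], 0.0], [[0.0021, 0.0159, -0.0033], [-0.047, 0.0515, -0.0597], 0.0], [[0.0014, 0.016, -0.0024], [-0.047, 0.0515, -0.0597], 0.0], [[0.0005, 0.0162, -0.0016], [-0.047, 0.0515, -0.0597], 0.0], [[-0.0004, 0.0163, -0.0008], [-0.047, 0.0515, -0.0597], 0.0], [[-0.0014, 0.0163, -0.0001], [-0.047, 0.0515, -0.0597], 0.0], [[-0.0024, 0.0161, 0.0005], [-0.047, 0.0515, -0.0597], 0.0], [[-0.0033, 0.0159, 0.0012], [-0.047, 0.0515, -0.0597], 0.0]]
turn/row 0.0064377412539861085 mm/row 21.406385692575185
[[[-0.0037, 0.013, 0.0166], [-0.0, -0.0001, -0.0], 0.0], [[-0.0038, 0.013, 0.0166], [-0.0, -0.0001, -0.0], 0.0], [[-0.0037, 0.0129, 0.0166], [-0.0, -0.0001, -0.0], 0.0], [[-0.0038, 0.013, 0.0166], [-0.0, -0.0001, -0.0], 0.0]]
```

Call:
{"name": "send_rows", "arguments": {
  "moves": [
    [[-0.0034,0,-0.0094],[0,0,0],0],
    [[-0.0102,0,-0.0282],[0,0,0],0],
    [[-0.0136,0,-0.0376],[0,0,0],0],
    [[-0.0136,0,-0.0376],[0,0,0],0],
    [[-0.0136,0,-0.0376],[0,0,0],0],
    [[-0.0102,0,-0.0282],[0,0,0],0],
    [[-0.0034,0,-0.0094],[0,0,0],0]
  ]
}}

```text
clock: 5.95
tool_pos: [0.3879, 0.3017, 0.2448]
tool_rot: [[0.696, 0.674, -0.249], [0.634, -0.739, -0.228], [-0.337, 0.001, -0.941]]
wrist_force: [-0.7, 1.0, -2.4]
finger_gap: 0.0146
grasp_force: 30.0
```

Call:
{"name": "send_rows", "arguments": {
  "moves": [
    [[0.0042,0.0146,-0.0059],[-0.047,0.0515,-0.0597],0],
    [[0.0036,0.0151,-0.005],[-0.047,0.0515,-0.0597],0],
    [[0.0029,0.0155,-0.0041],[-0.047,0.0515,-0.0597],0],
    [[0.0021,0.0159,-0.0033],[-0.047,0.0515,-0.0597],0],
    [[0.0014,0.016,-0.0024],[-0.047,0.0515,-0.0597],0],
    [[0.0005,0.0162,-0.0016],[-0.047,0.0515,-0.0597],0],
    [[-0.0004,0.0163,-0.0008],[-0.047,0.0515,-0.0597],0],
    [[-0.0014,0.0163,-0.0001],[-0.047,0.0515,-0.0597],0],
    [[-0.0024,0.0161,0.0005],[-0.047,0.0515,-0.0597],0],
    [[-0.0033,0.0159,0.0012],[-0.047,0.0515,-0.0597],0]
  ]
}}

```text
clock: 7.2
tool_pos: [0.5286, 0.233, 0.2818]
tool_rot: [[0.147, 0.913, 0.381], [0.988, -0.156, -0.007], [0.053, 0.377, -0.925]]
wrist_force: [0.4, 1.4, -2.6]
finger_gap: 0.0146
grasp_force: 30.0
```

```bash
python3 - <<'E'
from clr import *
st=env.state();print(st['joint_pos'].round(1),st['tool_pos'],st['wrist_force'].round(1),st['wrist_torque'].round(2))
a=snap('top');s=snap('wrist');np.savez('t3.npz',im=a[0],d=a[1],K=a[2],o=a[3],R=a[4]);np.savez('w3.npz',im=s[0],d=s[1],K=s[2],o=s[3],R=s[4])
cv2.imwrite('pics/c3.png',np.hstack([cv2.resize(a[0][40:260,230:430],(400,440)),cv2.resize(s[0],(400,440))])[:,:,::-1])
E
```

```text
[ 16.1 -14.4 108.6  -7.2  64.5  27. ] [0.52860599 0.23298529 0.28175518] [ 0.4  1.4 -2.6] [-0.12  0.52 -0.01]
```

View pics/c3.png

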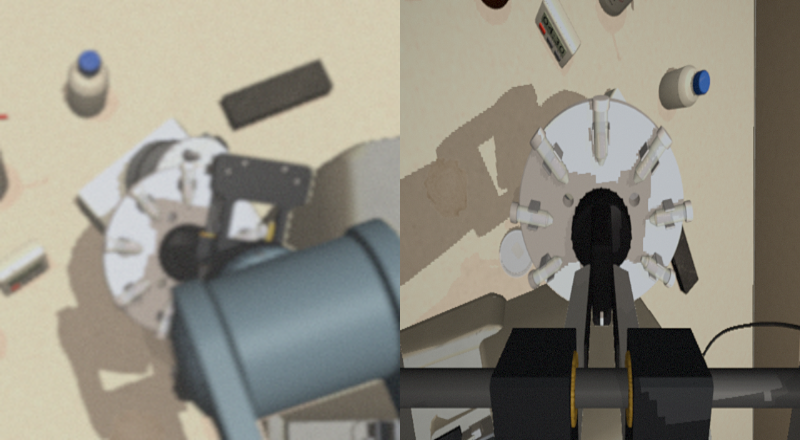

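The combined picture shows the carousel held square in the gripper. On the left (top view) it hangs beside the mixer plate. On the right (wrist view) the disc is at about (602,200), with holes at (568,200) and (634,200). Next I'll measure the held carousel's pose in the tool frame, with both cameras.

```bash
cat >> clr.py <<'E'
def planefit(q,tol,it=1500):
    rng=np.random.default_rng(0);best=0
    for i in range(it):
        t=q[rng.choice(len(q),3,False)];m=np.cross(t[1]-t[0],t[2]-t[0]);l=np.linalg.norm(m)
        if l<1e-5: continue
        k=abs((q-t[0])@(m/l))<tol
        if k.sum()>best:best=k.sum();bk=k
    r=q[bk];c=r.mean(0);m=np.linalg.svd(r-c)[2][2];m*=np.sign(m[2])
    ee=np.cross([0,0,1],m);ee/=np.linalg.norm(ee);ff=np.cross(m,ee)
    cc,rad=cv2.minEnclosingCircle(np.c_[(r-c)@ee,(r-c)@ff].astype(np.float32))
    return best,m,c+cc[0]*ee+cc[1]*ff,rad
E
python3 - <<'E'
from clr import *
st=env.state();R=np.array(st['tool_rot']);p=np.array(st['tool_pos']);g=p-R[:,2]*.019
L=Ro.from_euler('y',-20,degrees=True).as_matrix();Rc=R@L.T   # unleaned
print('expected axis',-Rc[:,2],'disc top centre',g+Rc[:,2]*.0506,'hub n',n)
for f_ in('t3','w3'):
    x=np.load(f_+'.npz');W=cloud(x['d'],x['K'],x['o'],x['R']);E=g+Rc[:,2]*.0506
    q=(W-E);h=q@-Rc[:,2];rr=np.linalg.norm(q+h[...,None]*Rc[:,2],axis=-1)
    m=(abs(h)<.007)&(rr<.085)&(rr>.03)
    b,mm,c,rad=planefit(W[m],.0015);print(f_,b,mm.round(4),c.round(4),rad,'axis dev deg in tool',np.degrees(np.cross(-Rc[:,2],mm)@Rc).round(2),'centre dev in carousel-tool axes mm',(1000*(c-E)@Rc).round(1))
    if f_=='w3':
        im=cv2.cvtColor(x['im'],cv2.COLOR_RGB2GRAY).astype(np.float32);bl=cv2.GaussianBlur(im,(0,0),7)
        v,u=np.mgrid[:420,:560];d=np.stack([(u-x['K'][0,2])/x['K'][0,0],(v-x['K'][1,2])/x['K'][1,1],np.ones(u.shape)],-1)@x['R'].T
        Q=x['o']+d*(((c-x['o'])@mm)/(d@mm))[...,None]-c
        a=Q@Rc[:,0];bb=Q@Rc[:,1];r2=np.hypot(a,bb)
        k=((abs(r2-.036)<.008)&(bl-im>12)).astype(np.uint8);N,l,s,ce=cv2.connectedComponentsWithStats(k)
        for i in range(1,N):
            if s[i,4]>15:
                kk=l==i;print(ce[i].round(1),s[i,4],'a,b',a[kk].mean().round(4),bb[kk].mean().round(4),'r',np.hypot(a[kk].mean(),bb[kk].mean()).round(4),'ang',np.degrees(np.arctan2(bb[kk].mean(),a[kk].mean())).round(1))
E
```

```text
expected axis [-0.40857135 -0.32890799  0.85140413] disc top centre [0.54190363 0.24872263 0.25632891] hub n [-0.41083964 -0.33053189  0.84968198]
t3 1579 [-0.3912 -0.2883  0.874 ] [0.5409 0.2478 0.2556] 0.07988077402114868 axis dev deg in tool [ 1.03 -2.65 -0.  ] centre dev in carousel-tool axes mm [-1.2 -1.  -0.1]
w3 19493 [-0.4034 -0.2851  0.8695] [0.541  0.2455 0.2561] 0.08034238964319229 axis dev deg in tool [ 0.26 -2.72 -0.  ] centre dev in carousel-tool axes mm [-3.1 -0.4 -1.2]
[310.8 166. ] 42 a,b 0.0362 0.0192 r 0.041 ang 28.0
[257.  166.9] 100 a,b 0.0355 -0.0155 r 0.0387 ang -23.6
[234.  190.2] 80 a,b 0.0184 -0.0316 r 0.0365 ang -59.7
[331.  191.4] 67 a,b 0.0176 0.0338 r 0.0381 ang 62.5
[311.5 238.9] 426 a,b -0.0222 0.0224 r 0.0316 ang 134.7
[340.7 217.5] 54 a,b -0.0034 0.0423 r 0.0424 ang 94.6
[252.5 241.3] 355 a,b -0.0243 -0.0207 r 0.0319 ang -139.5
```

```bash
python3 - <<'E'
from clr import *
R,p=pose(136.2,-17.3,.0606,.05)
a,b=plan(R,p+[0,.03,0],5,0.)
R,p=pose(136.2,-17.3,.0606,.036)
plan(R,p,3,0.,a,b)
E
```

```text
turn/row 0.5696655943482896 mm/row 16.976292464819686
[[[-0.0024, 0.0107, 0.0129], [-0.0009, 0.0099, -0.001], 0.0], [[-0.0026, 0.0107, 0.013], [-0.0009, 0.0099, -0.001], 0.0], [[-0.0027, 0.0107, 0.0129], [-0.0009, 0.0099, -0.001], 0.0], [[-0.0028, 0.0107, 0.0129], [-0.0009, 0.0099, -0.001], 0.0], [[-0.003, 0.0106, 0.0128], [-0.0009, 0.0099, -0.001], 0.0]]
turn/row 0.006308154815944108 mm/row 9.5482018547317
[[[-0.0085, 0.0016, 0.0041], [0.0001, -0.0001, 0.0], 0.0], [[-0.0085, 0.0015, 0.0041], [0.0001, -0.0001, 0.0], 0.0], [[-0.0085, 0.0016, 0.0041], [0.0001, -0.0001, 0.0], 0.0]]
```

Call:
{"name": "send_rows", "arguments": {
  "moves": [
    [[-0.0024,0.0107,0.0129],[-0.0009,0.0099,-0.001],0],
    [[-0.0026,0.0107,0.013],[-0.0009,0.0099,-0.001],0],
    [[-0.0027,0.0107,0.0129],[-0.0009,0.0099,-0.001],0],
    [[-0.0028,0.0107,0.0129],[-0.0009,0.0099,-0.001],0],
    [[-0.003,0.0106,0.0128],[-0.0009,0.0099,-0.001],0],
    [[0,0,0],[0,0,0],0]
  ]
}}

```text
clock: 8.05
tool_pos: [0.6017, 0.2117, 0.2423]
tool_rot: [[0.126, 0.911, 0.392], [0.987, -0.154, 0.04], [0.097, 0.382, -0.919]]
wrist_force: [-1.1, 0.1, -3.6]
finger_gap: 0.0146
grasp_force: 30.0
```

```bash
python3 - <<'E'
from clr import *
st=env.state();R=np.array(st['tool_rot']);p=np.array(st['tool_pos']);g=p-R[:,2]*.019
Rc=R@Ro.from_euler('y',17.3,degrees=True).as_matrix();E=g+Rc[:,2]*.0506
print(st['wrist_force'].round(1))
for nm in('top','wrist'):
    x=snap(nm,'v4%s.png'%nm);W=cloud(*x[1:])
    q=(W-E);h=q@-Rc[:,2];rr=np.linalg.norm(q+h[...,None]*Rc[:,2],axis=-1)
    m=(abs(h)<.006)&(rr<.085)&(rr>.03)
    b,mm,c,rad=planefit(W[m],.0015);print(nm,b,mm.round(4),c.round(4),rad,'axis dev',np.degrees(np.cross(-Rc[:,2],mm)@Rc).round(2),'vs hub n',np.degrees(np.cross(n,mm)@Rc).round(2),'centre dev',(1000*(c-E)@Rc).round(1))
R,p=pose(136.2,-17.3,.0606,.036)
plan(R,p,3,0.)
E
```

```text
[-1.1  0.1 -3.6]
top 1530 [-0.3968 -0.3146  0.8623] [0.614  0.2267 0.2166] 0.08019199967384338 axis dev [ 0.93 -1.21 -0.  ] vs hub n [ 0.87 -1.12  0.  ] centre dev [-1.1 -0.9 -0.6]
wrist 19808 [-0.3963 -0.3267  0.8581] [0.6126 0.2275 0.2178] 0.08015739172697067 axis dev [ 0.97 -0.48 -0.  ] vs hub n [ 0.91 -0.39  0.  ] centre dev [ 0.1 -1.8 -1.9]
turn/row 0.08406296114456939 mm/row 10.310607799581375
[[[-0.0092, 0.0009, 0.0045], [0.001, -0.0009, 0.0005], 0.0], [[-0.0092, 0.001, 0.0046], [0.001, -0.0009, 0.0005], 0.0], [[-0.0092, 0.0009, 0.0046], [0.001, -0.0009, 0.0005], 0.0]]
```

```bash
cat >> clr.py <<'E'
def pose2(d,ang=136.2,lean=-17.3,fix=(-.9,.8,0),off=(0,0)):  # with measured tilt fix in carousel axes; off in carousel-tool x,y
    R,_=pose(ang,lean,0,0);Ly=Ro.from_euler('y',lean,degrees=True).as_matrix()
    Rc=R@Ly.T;Rf=Rc@Ro.from_rotvec(np.radians(fix)).as_matrix()@Ly
    g=C+n*(.0606+d)+Rc[:,0]*off[0]+Rc[:,1]*off[1];return Rf,g+Rf[:,2]*.019
E
python3 - <<'E'
from clr import *
R,p=pose2(.036);a,b=plan(R,p,4,0.)
R,p=pose2(.02);plan(R,p,4,0.,a,b)
E
```

```text
turn/row 0.2505004908800755 mm/row 7.680632566844526
[[[-0.0068, 0.0008, 0.0034], [-0.003, 0.0028, 0.0015], 0.0], [[-0.0069, 0.0007, 0.0034], [-0.003, 0.0028, 0.0015], 0.0], [[-0.0068, 0.0008, 0.0034], [-0.003, 0.0028, 0.0015], 0.0], [[-0.0069, 0.0008, 0.0033], [-0.003, 0.0028, 0.0015], 0.0]]
turn/row 0.002865664292326787 mm/row 4.0066395446067915
[[[0.0011, -0.0001, 0.0038], [0.0, 0.0, 0.0], 0.0], [[0.0012, -0.0, 0.0039], [0.0, 0.0, 0.0], 0.0], [[0.0011, -0.0001, 0.0038], [0.0, 0.0, 0.0], 0.0], [[0.0011, -0.0001, 0.0039], [0.0, 0.0, 0.0], 0.0]]
```

Call:
{"name": "send_rows", "arguments": {
  "moves": [
    [[-0.0068,0.0008,0.0034],[-0.003,0.0028,0.0015],0],
    [[-0.0069,0.0007,0.0034],[-0.003,0.0028,0.0015],0],
    [[-0.0068,0.0008,0.0034],[-0.003,0.0028,0.0015],0],
    [[-0.0069,0.0008,0.0033],[-0.003,0.0028,0.0015],0],
    [[0,0,0],[0,0,0],0],
    [[0,0,0],[0,0,0],0]
  ]
}}

```text
clock: 8.9
tool_pos: [0.6062, 0.1857, 0.23]
tool_rot: [[0.126, 0.905, 0.407], [0.986, -0.16, 0.05], [0.11, 0.395, -0.912]]
wrist_force: [0.7, -0.3, -2.7]
finger_gap: 0.0146
grasp_force: 30.0
```

```bash
python3 - <<'E'
from clr import *
st=env.state();R=np.array(st['tool_rot']);p=np.array(st['tool_pos']);g=p-R[:,2]*.019
print(st['wrist_force'].round(1),st['wrist_torque'].round(2))
Rc=pose(136.2,0,0,0)[0];E=C+n*.046
for nm in('top','wrist'):
    x=snap(nm);W=cloud(*x[1:])
    q=(W-E);h=q@n;rr=np.linalg.norm(q-h[...,None]*n,axis=-1)
    m=(abs(h)<.006)&(rr<.085)&(rr>.03)
    b,mm,c,rad=planefit(W[m],.0015);print(nm,b,'dev from target axis',np.degrees(np.cross(n,mm)@Rc).round(2),'centre dev',(1000*(c-E)@Rc).round(1))
R,p=pose2(.036);plan(R,p,1,0.)
R,p=pose2(.016);plan(R,p,5,0.)
E
```

```text
[ 0.7 -0.3 -2.7] [-0.18  0.6  -0.04]
top 1527 dev from target axis [-0.11  0.47  0.  ] centre dev [ 0.4 -0.2 -0.6]
wrist 19766 dev from target axis [0.06 0.18 0.  ] centre dev [ 0.  -0.9 -1.5]
turn/row 0.06259957871448782 mm/row 0.47221555869810183
[[[-0.0003, -0.0002, 0.0003], [0.0008, -0.0003, 0.0006], 0.0]]
turn/row 0.012519915742897564 mm/row 4.040486755365162
[[[0.0011, -0.0001, 0.0039], [0.0002, -0.0001, 0.0001], 0.0], [[0.001, -0.0001, 0.0039], [0.0002, -0.0001, 0.0001], 0.0], [[0.0011, -0.0001, 0.0039], [0.0002, -0.0001, 0.0001], 0.0], [[0.0011, -0.0001, 0.0039], [0.0002, -0.0001, 0.0001], 0.0], [[0.0011, -0.0001, 0.0039], [0.0002, -0.0001, 0.0001], 0.0]]
```

Alignment is within about 0.5 mm and 0.5°. Starting the insertion.

Call:
{"name": "send_rows", "arguments": {
  "moves": [
    [[0.0009,-0.0002,0.0039],[0.0002,0,0.0001],0],
    [[0.001,-0.0001,0.0039],[0.0002,0,0.0001],0],
    [[0.0011,-0.0001,0.0039],[0.0002,0,0.0001],0],
    [[0,0,0],[0,0,0],0]
  ]
}}

```text
clock: 9.5
tool_pos: [0.6107, 0.1894, 0.2186]
tool_rot: [[0.126, 0.906, 0.405], [0.986, -0.16, 0.05], [0.11, 0.393, -0.913]]
wrist_force: [0.0, -0.6, -3.4]
finger_gap: 0.0146
grasp_force: 30.0
```

Call:
{"name": "send_rows", "arguments": {
  "moves": [
    [[0.0006,0,0.002],[0,0,0],0],
    [[0.0006,0,0.002],[0,0,0],0],
    [[0,0,0],[0,0,0],0]
  ]
}}

```text
clock: 9.88
tool_pos: [0.6126, 0.1907, 0.2156]
tool_rot: [[0.126, 0.905, 0.405], [0.986, -0.16, 0.05], [0.11, 0.393, -0.913]]
wrist_force: [0.1, -0.1, -3.8]
finger_gap: 0.0144
grasp_force: 30.0
```

Call:
{"name": "send_rows", "arguments": {
  "moves": [
    [[0.0006,0,0.002],[0,0,0],0],
    [[0.0006,0,0.002],[0,0,0],0],
    [[0.0006,0,0.002],[0,0,0],0],
    [[0.0006,0,0.002],[0,0,0],0],
    [[0,0,0],[0,0,0],0]
  ]
}}

```text
clock: 10.5
tool_pos: [0.6161, 0.1935, 0.2085]
tool_rot: [[0.126, 0.905, 0.405], [0.986, -0.16, 0.05], [0.11, 0.393, -0.913]]
wrist_force: [0.1, -0.0, -3.2]
finger_gap: 0.0145
grasp_force: 30.0
```

Call:
{"name": "send_rows", "arguments": {
  "moves": [
    [[0.0006,0,0.002],[0,0,0],0],
    [[0.0006,0,0.002],[0,0,0],0],
    [[0.0006,0,0.002],[0,0,0],0],
    [[0,0,0],[0,0,0],0]
  ]
}}

```text
clock: 11.0
tool_pos: [0.6188, 0.1955, 0.2032]
tool_rot: [[0.126, 0.905, 0.405], [0.986, -0.16, 0.05], [0.11, 0.393, -0.913]]
wrist_force: [0.2, -0.2, -3.1]
finger_gap: 0.0146
grasp_force: 30.0
```

```bash
cat > chk.py <<'E'
from clr import *
st=env.state();R=np.array(st['tool_rot']);p=np.array(st['tool_pos']);g=p-R[:,2]*.019
Rc=pose(136.2,0,0,0)[0]
print('t',st['clock'],'grasp rel hub (x,y,height) mm',(1000*(g-C)@Rc).round(1)*[1,1,-1],'F in carousel axes',(st['wrist_force']@Rc).round(1),'q',st['joint_pos'].round(0))
for nm in('top','wrist'):
    x=snap(nm);W=cloud(*x[1:]);E=C+n*((g-C)@n-.0506)
    q=(W-E);h=q@n;rr=np.linalg.norm(q-h[...,None]*n,axis=-1)
    m=(abs(h)<.006)&(rr<.085)&(rr>.03)
    b,mm,c,rad=planefit(W[m],.0015);print(nm,b,'axis dev',np.degrees(np.cross(n,mm)@Rc).round(2),'disc-top centre rel home mm',(1000*(c-C-n*.01)@Rc).round(1)*[1,1,-1])
E
python3 chk.py
```

```text
t 11.0 grasp rel hub (x,y,height) mm [-0.4 -0.1 65.6] F in carousel axes [-1.3 -1.   2.6] q [  8.  -3. 107.  -0.  52.  16.]
top 1385 axis dev [ 0.09  0.19 -0.  ] disc-top centre rel home mm [ 0.1 -0.4  5.5]
wrist 19657 axis dev [0.13 0.12 0.  ] disc-top centre rel home mm [-0.6 -1.   6.4]
```

Call:
{"name": "send_rows", "arguments": {
  "moves": [
    [[0.0006,0,0.002],[0,0,0],0],
    [[0.0006,0,0.002],[0,0,0],0],
    [[0,0,0],[0,0,0],0]
  ]
}}

```text
clock: 11.48
tool_pos: [0.6205, 0.1969, 0.1996]
tool_rot: [[0.126, 0.905, 0.405], [0.986, -0.16, 0.05], [0.11, 0.393, -0.913]]
wrist_force: [0.3, 0.2, -3.2]
finger_gap: 0.0144
grasp_force: 30.0
```

Call:
{"name": "send_rows", "arguments": {
  "moves": [
    [[0.0003,0,0.001],[0,0,0],0],
    [[0.0003,0,0.001],[0,0,0],0],
    [[0,0,0],[0,0,0],0]
  ]
}}

```text
clock: 11.85
tool_pos: [0.6212, 0.1977, 0.1987]
tool_rot: [[0.126, 0.906, 0.405], [0.986, -0.16, 0.05], [0.11, 0.393, -0.913]]
wrist_force: [-5.5, 0.3, 1.2]
finger_gap: 0.0144
grasp_force: 30.0
```

```bash
python3 chk.py
```

```text
t 11.85 grasp rel hub (x,y,height) mm [ 0.   0.1 60. ] F in carousel axes [ 0.7 -4.6 -3.2] q [  8.  -3. 107.  -0.  51.  17.]
top 1329 axis dev [-0.17  0.37  0.  ] disc-top centre rel home mm [-0.9 -0.7 -0.1]
wrist 19622 axis dev [-0.17 -0.04  0.  ] disc-top centre rel home mm [-0.3 -0.7  0.8]
```

Call:
{"name": "send_rows", "arguments": {
  "moves": [
    [[0.0003,0,0.001],[0,0,0],0],
    [[0,0,0],[0,0,0],0]
  ]
}}

```text
clock: 12.2
tool_pos: [0.6214, 0.1978, 0.1986]
tool_rot: [[0.126, 0.906, 0.405], [0.986, -0.159, 0.05], [0.109, 0.393, -0.913]]
wrist_force: [-11.4, -3.7, 6.1]
finger_gap: 0.0145
grasp_force: 30.1
```

```bash
python3 chk.py|head -2; python3 - <<'E'
from clr import *
# lock rotation: turn about hub axis through grasp; clockwise about tool side = +angle about -n
st=env.state();R0=np.array(st['tool_rot']);p0=np.array(st['tool_pos'])
ax=R0.T@(-n);print('axis in tool',ax)
def arc(N,deg):
    Rc,pc=R0.copy(),p0.copy();import json;rows=[]
    c0=C+n*((p0-C)@n);r0=p0-c0-((p0-.019*R0[:,2]-C)-n*((p0-.019*R0[:,2]-C)@n))
    base=p0-r0
    for i in range(N):
        Rt=Ro.from_rotvec(-n*np.radians(deg*(i+1)/N)).as_matrix();pt=base+Rt@r0
        d=(Rc.T@(pt-pc)).round(4);w=(ax*np.radians(deg/N)).round(4);rows.append([d.tolist(),w.tolist(),0]);pc=pc+Rc@d;Rc=Rc@Ro.from_rotvec(w).as_matrix()
        if i%2:print(deg*(i+1)/N,'clear',(clear(Rc,pc)*1000).round(1))
    for k in range(0,N,10):print(json.dumps(rows[k:k+10]))
arc(16,64)
E
```

```text
t 12.2 grasp rel hub (x,y,height) mm [ 0.1  0.2 59.9] F in carousel axes [ -1.3  -7.5 -11.1] q [  8.  -3. 107.  -0.  51.  17.]
top 1362 axis dev [ 0.    0.05 -0.  ] disc-top centre rel home mm [ 0.1  0.2 -0. ]
axis in tool [ 0.28475211 -0.01437859  0.95849334]
8.0 clear 49.1
16.0 clear 39.9
24.0 clear 30.5
32.0 clear 16.5
40.0 clear -0.6
48.0 clear -8.0
56.0 clear -13.7
64.0 clear -17.8
[[[-0.0, -0.0004, -0.0], [0.0199, -0.001, 0.0669], 0], [[-0.0, -0.0004, -0.0], [0.0199, -0.001, 0.0669], 0], [[-0.0, -0.0003, -0.0], [0.0199, -0.001, 0.0669], 0], [[-0.0, -0.0004, -0.0], [0.0199, -0.001, 0.0669], 0], [[-0.0, -0.0004, -0.0], [0.0199, -0.001, 0.0669], 0], [[-0.0, -0.0004, -0.0], [0.0199, -0.001, 0.0669], 0], [[-0.0, -0.0003, -0.0], [0.0199, -0.001, 0.0669], 0], [[-0.0, -0.0004, -0.0], [0.0199, -0.001, 0.0669], 0], [[-0.0001, -0.0004, -0.0], [0.0199, -0.001, 0.0669], 0], [[0.0, -0.0004, -0.0], [0.0199, -0.001, 0.0669], 0]]
[[[0.0, -0.0004, -0.0], [0.0199, -0.001, 0.0669], 0], [[0.0, -0.0003, -0.0], [0.0199, -0.001, 0.0669], 0], [[0.0, -0.0004, -0.0], [0.0199, -0.001, 0.0669], 0], [[0.0, -0.0004, -0.0001], [0.0199, -0.001, 0.0669], 0], [[0.0, -0.0004, 0.0], [0.0199, -0.001, 0.0669], 0], [[0.0, -0.0004, 0.0], [0.0199, -0.001, 0.0669], 0]]
```

Call:
{"name": "send_rows", "arguments": {
  "moves": [
    [[0,-0.0004,0],[0.0199,-0.001,0.0669],0],
    [[0,-0.0004,0],[0.0199,-0.001,0.0669],0],
    [[0,-0.0003,0],[0.0199,-0.001,0.0669],0],
    [[0,-0.0004,0],[0.0199,-0.001,0.0669],0],
    [[0,-0.0004,0],[0.0199,-0.001,0.0669],0]
  ]
}}

```text
clock: 12.92
tool_pos: [0.6197, 0.1983, 0.1981]
tool_rot: [[0.426, 0.848, 0.315], [0.88, -0.47, 0.076], [0.213, 0.244, -0.946]]
wrist_force: [-9.3, -2.0, 5.7]
finger_gap: 0.0144
grasp_force: 30.2
```

Call:
{"name": "send_rows", "arguments": {
  "moves": [
    [[0,-0.0004,0],[0.0199,-0.001,0.0669],0],
    [[0,-0.0003,0],[0.0199,-0.001,0.0669],0],
    [[0,-0.0004,0],[0.0199,-0.001,0.0669],0],
    [[0,0,0],[0,0,0],0]
  ]
}}

```text
clock: 13.42
tool_pos: [0.6189, 0.1987, 0.1978]
tool_rot: [[0.588, 0.764, 0.265], [0.77, -0.629, 0.107], [0.249, 0.141, -0.958]]
wrist_force: [-9.8, -2.0, 6.9]
finger_gap: 0.0146
grasp_force: 30.1
```

```bash
python3 chk.py; python3 - <<'E'
from clr import *
st=env.state();R0=np.array(st['tool_rot']);p0=np.array(st['tool_pos'])
x=R0[:,0];y=R0[:,1];print('tool y ang',np.degrees(np.arctan2(y@f,y@e)),'tau about n',st['wrist_torque']@n)
for l in(-45,-50,-55,-60): print(l,[round(1000*clear(*pose(a,l,.062,0))) for a in(104,96,88,80,74)])
g=p0-.019*R0[:,2]
T=R0@Ro.from_euler('y',-36,degrees=True).as_matrix();plan(T,g+T[:,2]*.019,5,.05)
E
```

```text
t 13.425 grasp rel hub (x,y,height) mm [-0.1  0.5 59.9] F in carousel axes [  0.6  -6.  -10.5] q [  6.   1. 102.   5.  61.  42.]
top 1197 axis dev [-0.39  0.09 -0.  ] disc-top centre rel home mm [-0.5 -0.5 -0. ]
wrist 19475 axis dev [-0.14 -0.06  0.  ] disc-top centre rel home mm [-0.2 -0.6  0.8]
tool y ang 14.246378728028073 tau about n -0.175149941833241
-45 [63, 43, 33, 16, 1]
-50 [69, 59, 37, 23, 4]
-55 [75, 64, 54, 28, 8]
-60 [90, 80, 70, 48, 11]
turn/row 7.2 mm/row 2.3485291572495943
[[[-0.0022, 0.0, -0.0007], [-0.0, -0.1257, -0.0], 0.05], [[-0.0023, -0.0, -0.0005], [-0.0, -0.1257, -0.0], 0.05], [[-0.0024, 0.0, -0.0001], [-0.0, -0.1257, -0.0], 0.05], [[-0.0023, -0.0, 0.0001], [-0.0, -0.1257, -0.0], 0.05], [[-0.0023, -0.0, 0.0005], [-0.0, -0.1257, -0.0], 0.05]]
```

Call:
{"name": "send_rows", "arguments": {
  "moves": [
    [[0,0,0],[0,0,0],0.05],
    [[0,0,0],[0,0,0],0.05],
    [[0,0,0],[0,0,0],0.05],
    [[0,0,0],[0,0,0],0.05],
    [[-0.0022,0,-0.0017],[0,-0.1257,0],0.05],
    [[-0.0023,0,-0.0008],[0,-0.1257,0],0.05],
    [[-0.0024,0,-0.0001],[0,-0.1257,0],0.05],
    [[-0.0023,0,0.0001],[0,-0.1257,0],0.05],
    [[-0.0023,0,0.0005],[0,-0.1257,0],0.05],
    [[0,0,0],[0,0,0],0.05]
  ]
}}

```text
clock: 14.78
tool_pos: [0.6117, 0.191, 0.1962]
tool_rot: [[0.63, 0.765, -0.131], [0.687, -0.628, -0.366], [-0.362, 0.14, -0.921]]
wrist_force: [-0.4, 0.7, -0.2]
finger_gap: 0.05
grasp_force: 0.0
```

```bash
python3 - <<'E'
from clr import *
st=env.state();R0=np.array(st['tool_rot']);p0=np.array(st['tool_pos']);g=p0-.019*R0[:,2];Rc=pose(104,0,0,0)[0]
print(st['joint_pos'].round(0),st['wrist_force'].round(1),'grasp in fin axes',(1000*(g-C)@Rc).round(1),'lean',np.degrees(np.arctan2(R0[:,2]@Rc[:,0],R0[:,2]@Rc[:,2])),'y ang',np.degrees(np.arctan2(R0[:,1]@f,R0[:,1]@e)),'y.n',R0[:,1]@n)
x=snap('wrist','w5.png')
R,p=pose(104,-53,.0605,0);plan(R,p,1,.05)
E
```

```text
[ 16.  23.  78. -18.  93.  58.] [-0.4  0.7 -0.2] grasp in fin axes [  0.   -0.4 -57.3] lean -52.54018479884372 y ang 14.238194630451543 y.n 0.012278359926004942
turn/row 0.9622707443701337 mm/row 2.243415549078584
[[[-0.0019, -0.0001, -0.0012], [0.0111, -0.0095, -0.0083], 0.05]]
```

View pics/w5.png

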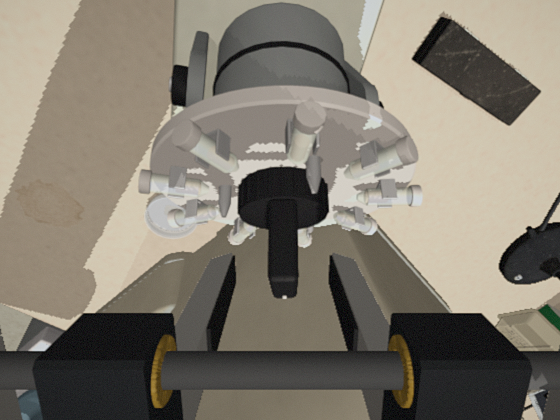

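The wrist view shows the carousel seated with two stud tips poking through, at about (312,170) and (225,200). The released fin is at (285,250), centred between the open fingers. I'll close again with the new lean.

Call:
{"name": "send_rows", "arguments": {
  "moves": [
    [[-0.0022,0,-0.0018],[0.006,0,-0.004],0.05],
    [[0,0,0],[0,0,0],0.0],
    [[0,0,0],[0,0,0],0.0],
    [[0,0,0],[0,0,0],0.0],
    [[0,0,0],[0,0,0],0.0],
    [[0,0,0],[0,0,0],0.0],
    [[0,0,0],[0,0,0],0.0],
    [[0,0,0],[0,0,0],0.0]
  ]
}}

```text
clock: 15.82
tool_pos: [0.6101, 0.1892, 0.2009]
tool_rot: [[0.629, 0.766, -0.135], [0.688, -0.629, -0.362], [-0.362, 0.134, -0.922]]
wrist_force: [-2.4, 0.9, 1.6]
finger_gap: 0.0153
grasp_force: 29.9
```

```bash
cat > arc.py <<'E'
from clr import *
import sys,json
deg,N=float(sys.argv[1]),int(sys.argv[2])
st=env.state();R0=np.array(st['tool_rot']);p0=np.array(st['tool_pos']);ax=R0.T@(-n)
g=p0-.019*R0[:,2];r0=p0-g;c0=C+n*((g-C)@n);Rc,pc=R0.copy(),p0.copy();rows=[]
print('grasp off axis mm',1000*np.linalg.norm(g-c0),'h',1000*((g-C)@n),'tau n',st['wrist_torque']@n,'F',st['wrist_force'].round(1),'y ang',np.degrees(np.arctan2(R0[:,1]@f,R0[:,1]@e)),'q',st['joint_pos'].round(0))
for i in range(N):
    pt=g+Ro.from_rotvec(-n*np.radians(deg*(i+1)/N)).as_matrix()@r0
    d=(Rc.T@(pt-pc)).round(4);w=(ax*np.radians(deg/N)).round(4);rows.append([d.tolist(),w.tolist(),0]);pc=pc+Rc@d;Rc=Rc@Ro.from_rotvec(w).as_matrix()
print('end clear',1000*clear(Rc,pc));print(json.dumps(rows))
E
python3 arc.py 28 8
```

```text
grasp off axis mm 0.42688292015348184 h 62.62346537166821 tau n -0.2647509889413558 F [-2.4  0.9  1.6] y ang 14.05824777117044 q [ 16.  23.  78. -18.  93.  58.]
end clear 16.76294296536901
[[[0.0, -0.0009, -0.0], [0.0485, -0.0005, 0.0372], 0], [[0.0, -0.0009, -0.0], [0.0485, -0.0005, 0.0372], 0], [[0.0, -0.001, -0.0001], [0.0485, -0.0005, 0.0372], 0], [[0.0, -0.0009, 0.0], [0.0485, -0.0005, 0.0372], 0], [[0.0, -0.0009, -0.0], [0.0485, -0.0005, 0.0372], 0], [[0.0, -0.0009, -0.0], [0.0485, -0.0005, 0.0372], 0], [[0.0001, -0.001, -0.0001], [0.0485, -0.0005, 0.0372], 0], [[-0.0, -0.0009, 0.0], [0.0485, -0.0005, 0.0372], 0]]
```

Call:
{"name": "send_rows", "arguments": {
  "moves": [
    [[0,-0.0009,0],[0.0485,-0.0005,0.0372],0],
    [[0,-0.0009,0],[0.0485,-0.0005,0.0372],0],
    [[0,-0.001,-0.0001],[0.0485,-0.0005,0.0372],0],
    [[0,-0.0009,0],[0.0485,-0.0005,0.0372],0],
    [[0,-0.0009,0],[0.0485,-0.0005,0.0372],0],
    [[0,-0.0009,0],[0.0485,-0.0005,0.0372],0],
    [[0,0,0],[0,0,0],0]
  ]
}}

```text
clock: 16.7
tool_pos: [0.6068, 0.1929, 0.2007]
tool_rot: [[0.776, 0.537, -0.331], [0.521, -0.841, -0.145], [-0.356, -0.06, -0.933]]
wrist_force: [-3.3, 2.0, 2.1]
finger_gap: 0.0157
grasp_force: 29.9
```

```bash
python3 arc.py 10 4
```

```text
grasp off axis mm 0.736920256762511 h 62.618759224837824 tau n -0.6358358723303494 F [-3.3  2.   2.1] y ang -7.123438456820832 q [ 10.  27.  72.  -5. 102.  67.]
end clear 5.909990202455487
[[[0.0, -0.0007, -0.0], [0.0346, -0.0003, 0.0266], 0], [[0.0, -0.0006, -0.0], [0.0346, -0.0003, 0.0266], 0], [[0.0, -0.0007, -0.0], [0.0346, -0.0003, 0.0266], 0], [[0.0, -0.0006, -0.0], [0.0346, -0.0003, 0.0266], 0]]
```

Call:
{"name": "send_rows", "arguments": {
  "moves": [
    [[0,-0.0007,0],[0.0346,-0.0003,0.0266],0],
    [[0,-0.0006,0],[0.0346,-0.0003,0.0266],0],
    [[0,-0.0007,0],[0.0346,-0.0003,0.0266],0],
    [[0,-0.0006,0],[0.0346,-0.0003,0.0266],0],
    [[0,0,0],[0,0,0],0]
  ]
}}

```text
clock: 17.32
tool_pos: [0.6056, 0.1956, 0.2012]
tool_rot: [[0.826, 0.403, -0.395], [0.428, -0.903, -0.025], [-0.367, -0.148, -0.918]]
wrist_force: [-1.4, 1.6, 4.2]
finger_gap: 0.0155
grasp_force: 30.2
```

```bash
python3 arc.py 4 2; cat > fin.py <<'E'
from clr import *
for nm in('top','wrist'):
    x=snap(nm,'f_%s_%d.png'%(nm,int(env.state()['clock']*100)));W=cloud(*x[1:]);q=W-C;h=q@n;a,b=q@e,q@f
    g=cv2.cvtColor(x[0],cv2.COLOR_RGB2GRAY)
    m=(h>.069)&(h<.079)&(np.hypot(a,b)<.032)&(g<75);k=np.c_[a[m],b[m]].astype(np.float32)
    if len(k)>20:print(nm,len(k),cv2.minAreaRect(k))
E
python3 fin.py
```

```text
grasp off axis mm 0.8774760736870387 h 62.612314099437 tau n -0.22060446690615193 F [-1.4  1.6  4.2] y ang -17.023274046697562 q [  7.  28.  71.   1. 104.  71.]
end clear 0.23464320369752378
[[[0.0, -0.0005, -0.0], [0.0277, -0.0002, 0.0213], 0], [[0.0, -0.0006, -0.0], [0.0277, -0.0002, 0.0213], 0]]
top 131 ((0.0013057347387075424, 0.003029279410839081), (0.05262778326869011, 0.026533063501119614), 87.91092681884766)
wrist 1028 ((0.0010752524249255657, 0.0025310255587100983), (0.05559824779629707, 0.01867622695863247), 75.7962875366211)
```

The wrist measurement puts the fin at 75.8°, against 76.2° expected at the stop, and the tool was driven 3° past it. Releasing and backing out to verify.

Call:
{"name": "send_rows", "arguments": {
  "moves": [
    [[0,0,0],[0,0,0],0.06],
    [[0,0,0],[0,0,0],0.06],
    [[0,0,0],[0,0,0],0.06],
    [[0,0,0],[0,0,0],0.06],
    [[0,0,0],[0,0,0],0.06],
    [[0,0,-0.02],[0,0,0],0.06],
    [[0,0,-0.03],[0,0,0],0.06],
    [[0,0,-0.03],[0,0,0],0.06],
    [[0,0,0],[0,0,0],0.06]
  ]
}}

```text
clock: 18.55
tool_pos: [0.6385, 0.1976, 0.2767]
tool_rot: [[0.827, 0.404, -0.39], [0.429, -0.903, -0.026], [-0.363, -0.145, -0.92]]
wrist_force: [-0.7, 0.6, 0.2]
finger_gap: 0.0601
grasp_force: 0.0
```

```bash
python3 fin.py; python3 - <<'E'
from clr import *
st=env.state();print(st['clock'],st['tool_pos'],st['wrist_force'].round(1))
Rc=pose(136.2,0,0,0)[0]
for nm in('top','wrist'):
    x=snap(nm,'z_%s.png'%nm);W=cloud(*x[1:]);E=C+n*.01
    q=(W-E);h=q@n;rr=np.linalg.norm(q-h[...,None]*n,axis=-1);m=(abs(h)<.006)&(rr<.085)&(rr>.03)
    b,mm,c,rad=planefit(W[m],.0015);print(nm,b,'axis dev',np.degrees(np.cross(n,mm)@Rc).round(2),'disc rel home',(1000*(c-E)@Rc).round(1)*[1,1,-1])
E
python3 -c "
import cv2,numpy as np
a=cv2.imread('pics/z_top.png');b=cv2.imread('pics/z_wrist.png')
cv2.imwrite('pics/zz.png',np.hstack([cv2.resize(a[60:280,180:400],(400,400)),cv2.resize(b,(400,400))]))"
```

```text
top 146 ((-0.0018460073042660952, 0.002079518511891365), (0.052222736179828644, 0.012038446962833405), 74.89677429199219)
wrist 598 ((0.0003288709558546543, 0.0016281362622976303), (0.05405833199620247, 0.014541013166308403), 75.40927124023438)
18.65 [0.63662371 0.19750146 0.27337719] [ 0.1 -1.  -0.8]
top 1644 axis dev [-0.19 -0.03  0.  ] disc rel home [-0.5 -0.2  0.1]
wrist 7791 axis dev [-0.04 -0.1  -0.  ] disc rel home [ 1.  -0.1  1.1]
```

View pics/zz.png

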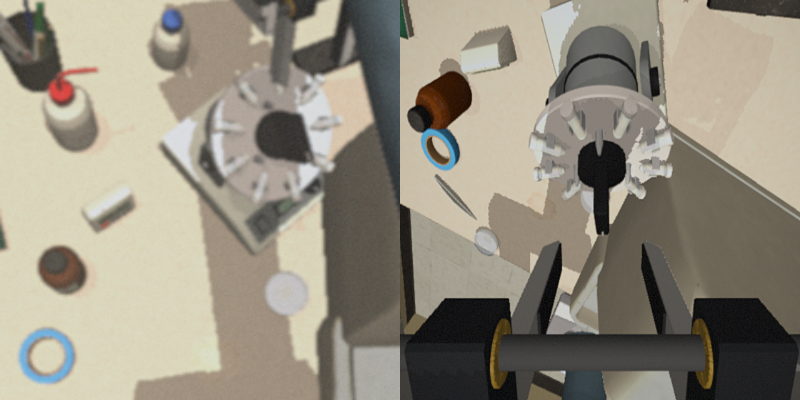

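The picture shows the carousel flush on the plate at about (270,135) in the left half, with the fin at its locked angle. The bystanders (bottle, timer, tape, petri dish) are where they were, and the gripper is clear. Handing in.

```bash
python3 -c "
from cell import env
print(env.sign_off())"
```

```text
the job is handed in; nothing more can be done
None
```

The carousel sits flush on the drive plate (within about 0.1 mm by the top camera), with the fin turned about 60° clockwise to its stop; the gripper is clear, the bystanders look unmoved, and I handed the job in at about 19 s.

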